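# Set out the juice measures by size

## Task

Line up the four steel measures on the cork pads of the teak rest in order of size, one in the middle of each pad, the largest on the pad next to the pitcher, going down to the smallest on the pad next to the glass juicer. Set them down upright, mouth up, without dropping them, and do not shift or tip the pitcher or the juicer.

Things in the scene. Friction and masses are not known exactly. Their poses are not given: they have to be found in the camera images.
- measure_xl: The largest of four stainless measures: a straight open steel cup, mouth up, 62 mm outside diameter, 88 mm high, wall 2.5 mm, floor 3 mm, 0.03 to 0.25 kg. Origin: centre of its underside; z: up the cup's axis. Loose, in the front of the board, with a terracotta dish (80 wide, 26 high) and a sugar jar (58 wide, 84 high) that are not part of the job; centres 90 mm or more apart.
- measure_l: The second largest of four stainless measures: a straight open steel cup, mouth up, 53 mm outside diameter, 70 mm high, wall 2.5 mm, floor 3 mm, 0.03 to 0.25 kg. Origin: centre of its underside; z: up the cup's axis. Loose, in the front of the board, with a terracotta dish (80 wide, 26 high) and a sugar jar (58 wide, 84 high) that are not part of the job; centres 90 mm or more apart.
- measure_m: The second smallest of four stainless measures: a straight open steel cup, mouth up, 44 mm outside diameter, 54 mm high, wall 2.5 mm, floor 3 mm, 0.03 to 0.25 kg. Origin: centre of its underside; z: up the cup's axis. Loose, in the front of the board, with a terracotta dish (80 wide, 26 high) and a sugar jar (58 wide, 84 high) that are not part of the job; centres 90 mm or more apart.
- measure_s: The smallest of four stainless measures: a straight open steel cup, mouth up, 35 mm outside diameter, 40 mm high, wall 2.5 mm, floor 3 mm, 0.03 to 0.25 kg. Origin: centre of its underside; z: up the cup's axis. Loose, in the front of the board, with a terracotta dish (80 wide, 26 high) and a sugar jar (58 wide, 84 high) that are not part of the job; centres 90 mm or more apart.
- pad_a: One of four identical round cork pads, 84 mm diameter, 3 mm thick, fixed in a straight row, centres 94 mm apart, along a dark teak rest (390 x 104 mm, top face 16 mm above the board). Which of the four places in the row bears this name changes from start to start. Origin: centre of the pad's underside; its top face, where a measure stands, is 3 mm higher, 19 mm above the board.
- pad_b: One of four identical round cork pads, 84 mm diameter, 3 mm thick, fixed in a straight row, centres 94 mm apart, along a dark teak rest (390 x 104 mm, top face 16 mm above the board). Which of the four places in the row bears this name changes from start to start. Origin: centre of the pad's underside; its top face, where a measure stands, is 3 mm higher, 19 mm above the board.
- pad_c: One of four identical round cork pads, 84 mm diameter, 3 mm thick, fixed in a straight row, centres 94 mm apart, along a dark teak rest (390 x 104 mm, top face 16 mm above the board). Which of the four places in the row bears this name changes from start to start. Origin: centre of the pad's underside; its top face, where a measure stands, is 3 mm higher, 19 mm above the board.
- pad_d: One of four identical round cork pads, 84 mm diameter, 3 mm thick, fixed in a straight row, centres 94 mm apart, along a dark teak rest (390 x 104 mm, top face 16 mm above the board). Which of the four places in the row bears this name changes from start to start. Origin: centre of the pad's underside; its top face, where a measure stands, is 3 mm higher, 19 mm above the board.
- pitcher: Stainless steel pitcher with a clip-on lid, about 102 mm diameter, 200 mm high to the lid's black knob, with a handle reaching 90 mm from its axis on the far side and a spout on the near side; 0.62 kg. Stands loose at one end of the row of pads, its axis about 145 mm from the end pad's centre; which end changes. Origin: centre of its underside.
- juicer: Clear glass juicer bowl, 120 mm diameter, 50 mm high at the rim, 74 mm to the tip of the ribbed reamer in its middle, with a glass loop handle reaching 91 mm from its axis on the far side and a small spout on the near side; 0.55 kg. Stands loose beyond the other end of the row. Origin: centre of its underside.
Things that resemble listed ones, but are neither listed nor needed, are in the scene too. Leave any pink or purple look-alike of the pitcher alone.

How it is judged:
By the outcome, as a careful person would: the job done as asked, in the order asked, and still so for the second after the job is handed in, with the robot touching nothing.
It also fails if it takes over 96 s, if anything falls off the work surface, if the arm or the gripper's body presses on something with over 40 N, if the wrist force passes 120 N, or if a joint passes its speed limit or range.

## Robot

A 7-joint arm with a two-finger parallel gripper is mounted at the origin on the work surface. World frame = base frame: x ahead of the robot, y to its left, z up, the work surface at z = 0. Lengths are in mm, angles in rad, forces in N, time in s.
With the tool pointing down it reaches from about 400 to 850 mm from the base axis. Payload 10.4 kg.
Tool frame: the origin (TCP) lies at the very end of the fingers, on their centre line; the grasp point (between the pads) lies 19 mm behind it; z points along the fingers, y is the line along which they close (so a half turn about z gives the same grasp; the last joint's range is limited). The gripper opens to 85 mm and grips with 20 to 120 N. Pads are 22 mm wide; open, the fingers measure 114 mm over their backs; the gripper's body (76 mm by 85 mm) begins 54 mm behind the grasp point. The pads swing forward as they close: fully open they stand 13 mm farther back than shut.
Start: joints at [-1.34, 0.332, -0.065, 1.46, 0.022, 1.35, -0.088], TCP at [156.913, 605.004, 231.338] pointing down, gripper open.
Joint ranges: [-2.6, 2.6], [-0.5, 2.12], [-1.47, 1.34], [0.16, 2.42], [-1.27, 4.41], [0.06, 2.06], [-2.6, 2.6]. Speed limits (rad/s): [2.22, 2.22, 2.79, 2.79, 3.14, 3.14, 3.14].

## Interface

Orientations are given as a rotation vector (axis times angle).
In Python, from plant import state, capture, get_calibration, close_job gives the robot as it stands. The module is installed in compiled form; this text tells all that it offers.
- The arm moves only by the shell command python3 -m crank 'ROWS' [FORCE]. ROWS is JSON, a list of rows, each an object with "dp": the shift along the tool's x, y, z normalised to -1 to 1, where 1 is 0.5 m, a list of three; "twist": the turn about the tool's z normalised to -1 to 1, where 1 is 2 pi rad; "gripper": the opening, from 0 (shut) to 1 (fully open). A call has 1 to 8 rows; each row is the pose to reach, as a shift and turn from the pose commanded when the call began, along the tool's axes at that moment, turning the shorter way round; what a row does not reach only later rows make up. A row lasts 1/8 s, in which the tool goes at most 62.5 mm and 10.7 degrees, less where a joint would pass 70% of its speed; a pose out of reach is approached as far as the arm can. A call with a number of a shift or a turn outside -1 to 1 is refused whole. A call with a gripper value outside its range is refused whole. The fingers move at their own pace and stop on an object; FORCE is the grip in N (left out, the last holds). Time passes only in rows, so rows that repeat a pose let the fingers close. It gives the time, the measured TCP pose, the force, the opening and the grip force at its end, in the units of the state.
- state(): the state, without advancing time (a new reading comes with each control period).
- capture(name): name is "side" or "top"; returns the picture (384x512x3 uint8, blue, green, red); there is no depth.
- get_calibration(name): a dict with "intrinsics" (3x3 intrinsics, pixels), "R" (3x3) and "t" (3): a world point X has camera coordinates R X + t. Camera axes: x right, y down, z forward; pixel columns grow to the right and rows downward; lengths in mm; the calibration is good to about 2 mm. A picture is of the moment at which its call begins. get_calibration takes no time and is no camera call.
- close_job(): hands the job in; it is judged then, once.
The state is a dict: "time_s": time; "joint_positions": joint angles; "joint_velocities": joint speeds; "joint_torque": joint torques, N m; "ee_pos": TCP position; "tcp_rot": TCP orientation; "wrist_force": force on the tool from outside, world axes, zero at the start; "wrist_torque": the same for the moment, N m; "width": opening from 0.0 (shut) to 1.0 (fully open); "gripper_force": force on a finger pad.
Only numpy, scipy, OpenCV 4.12 (cv2) and the standard library are available. Lean on these libraries where they do the work, as an engineer would, in place of code of your own. Each camera call takes 0.05 s, during which the arm holds its last target. There are 200 camera calls.

## Working session

There is one attempt and no reset: what is moved stays moved. The work goes in short steps, Python scripts to look and compute and a shell command to move; the robot and the scene stay as the last step left them, time stands still between calls to the robot, and variables do not carry over. Pictures are saved under pics/ and viewed, at most 14 in all, crops included, and the job is handed in when it is done.

```bash
mkdir -p pics; python3 - <<'E'
from plant import *
import cv2
for n in("top","side"):
    cv2.imwrite(f"pics/{n}0.png",capture(n)); c=get_calibration(n); print(n,c)
print(state())
E
```

```text
top {'intrinsics': array([[417.08961593,   0.        , 262.44427303],
       [  0.        , 417.08961593, 184.15876588],
       [  0.        ,   0.        ,   1.        ]]), 'R': array([[ 0.01232527, -0.99955646,  0.02711035],
       [-0.98917488, -0.01615305, -0.14584971],
       [ 0.14622294, -0.02501924, -0.98893523]]), 't': array([ -93.39951286,  475.38495428, 1270.3354217 ])}
side {'intrinsics': array([[393.0665452 ,   0.        , 258.50192991],
       [  0.        , 393.0665452 , 188.76876326],
       [  0.        ,   0.        ,   1.        ]]), 'R': array([[-0.98670929, -0.16148373,  0.01810455],
       [-0.13743048,  0.76986425, -0.62323503],
       [ 0.08670427, -0.61743992, -0.78182499]]), 't': array([ 428.40490196,  153.26788365, 1022.52860579])}
{'time_s': 0.1, 'joint_positions': array([-1.3396152 ,  0.33284171, -0.06469097,  1.46085116,  0.02156598,
        1.34989336, -0.08850164]), 'joint_velocities': array([-0.0003576 , -0.00076307, -0.00113628, -0.00298796, -0.00012946,
       -0.00085546, -0.00081753]), 'joint_torque': array([ 1.19296408e-03, -6.26744127e+01,  4.88381472e-02, -3.92430317e+01,
        1.62239157e-02,  6.90270856e-03, -4.20205072e-05]), 'ee_pos': array([156.82941484, 604.65962765, 230.57777258]), 'tcp_rot': array([-3.97549867e-01, -3.11619825e+00,  2.03059739e-03]), 'wrist_force': array([-0.77703815,  0.55247721,  0.02320635]), 'wrist_torque': array([-0.05106153,  0.0019294 ,  0.00353867]), 'gripper_force': 0.0, 'width': 1.0024004245971305}
```

View pics/top0.png

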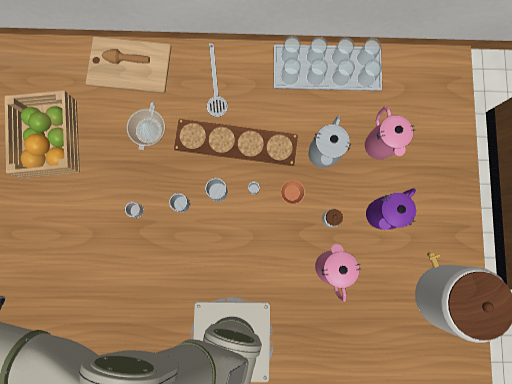

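View pics/side0.png

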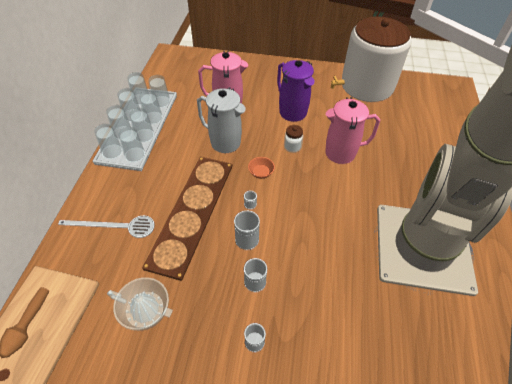

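Top view: the steel cups are at (133,209) M, (179,202) L, (216,188) XL and (254,187) S. The pads are at (192,135), (222,140), (251,144) and (279,148). The steel pitcher is at (330,145), at the right end. The pink pitchers at (395,133) and (340,270) and the purple one at (397,210) are look-alikes. The glass juicer is at (146,128). The side view shows the same cups: S (250,199), XL (247,230), L (255,275), M (255,337). I'll measure them now and confirm with a crop.

```bash
cat > h.py <<'E'
import numpy as np,cv2
from plant import *
from scipy.spatial.transform import Rotation as Ro
def ray(n,uv,z):
    c=get_calibration(n);R,t=np.array(c["R"]),np.array(c["t"])
    d=R.T@np.linalg.solve(c["intrinsics"],[uv[0],uv[1],1.]);o=-R.T@t
    return o+d*(z-o[2])/d[2]
def proj(n,X):
    c=get_calibration(n);p=np.array(c["intrinsics"])@(np.array(c["R"])@X+np.array(c["t"]));return p[:2]/p[2]
def blobs(img,mask,amin,amax):
    k,l,s,c=cv2.connectedComponentsWithStats(mask.astype(np.uint8))
    return [(s[i],c[i],l==i) for i in range(1,k) if amin<s[i][4]<amax]
def steel(img):
    b,g,r=[img[...,i].astype(int) for i in range(3)]
    return (r-b<22)
def shift(target):
    "tool-axis dp units from current pose to world TCP target"
    s=state();R=Ro.from_rotvec(s["tcp_rot"]).as_matrix()
    return R.T@(np.array(target)-s["ee_pos"])/500
E
python3 - <<'E'
from h import *
S={"top":dict(XL=(216,188),L=(179,202),M=(133,209),S=(254,187)),"side":dict(XL=(247,230),L=(255,275),M=(255,337),S=(250,199))}
H=dict(XL=88,L=70,M=54,S=40);D=dict(XL=62,L=53,M=44,S=35)
out=[]
for n in S:
    img=cv2.imread(f"pics/{n}0.png");m=cv2.morphologyEx(steel(img).astype(np.uint8),cv2.MORPH_CLOSE,np.ones((3,3)))
    vis=img.copy();vis[m>0]=vis[m>0]//2+np.array([0,0,120],np.uint8)
    bl=blobs(img,m,40,3000)
    for k,p in S[n].items():
        st,c,lm=min(bl,key=lambda b:np.hypot(*(b[1]-p)))
        bc=(st[0]+(st[2]-1)/2,st[1]+(st[3]-1)/2)
        # iterate centre so that the projected cylinder's bbox matches in centre
        X=ray(n,bc,H[k]/2);a=np.linspace(0,6.283,60)
        for _ in range(4):
            P=np.array([proj(n,[X[0]+D[k]/2*np.cos(t),X[1]+D[k]/2*np.sin(t),z]) for t in a for z in(0,H[k])])
            e=np.array(bc)-(P.min(0)+P.max(0))/2
            X=ray(n,proj(n,X)+e,H[k]/2)
        print(n,k,st,(P.max(0)-P.min(0)).round(1),X.round(1))
    # pads
    hsv=cv2.cvtColor(img,cv2.COLOR_BGR2HSV)
    pads={"top":[(192,135),(222,140),(251,144),(279,148)],"side":[(170,254),(184,223),(198,197),(210,172)]}[n]
    b,g,r=[img[...,i].astype(int) for i in range(3)]
    dark=cv2.morphologyEx((r<115).astype(np.uint8),cv2.MORPH_CLOSE,np.ones((2,2)))
    for p in pads:
        # pad: non-dark region around centre
        light=((r>=115)).astype(np.uint8); light=cv2.morphologyEx(light,cv2.MORPH_CLOSE,np.ones((3,3)))
        l=cv2.connectedComponents(light,connectivity=4)[1]; i=l==l[p[1],p[0]]
        ys,xs=np.nonzero(i);uv=(xs.mean(),ys.mean());print(n,"pad",len(xs),np.round(uv,1),ray(n,uv,19).round(1))
    out.append(cv2.resize(vis[100:240,100:360] if n=="top" else vis[140:360,100:300],None,fx=3 if n=="top" else 2,fy=3 if n=="top" else 2))
cv2.imwrite("pics/ct.png",out[0]);cv2.imwrite("pics/cs.png",out[1])
print(Ro.from_rotvec(state()["tcp_rot"]).as_matrix().round(4))
E
```

```text
top XL [205 178  23  24 402] [22.4 23.6] [455.3  56.1  44. ]
top L [169 193  21  20 307] [21.1 19.3] [414.5 170.3  35. ]
top M [125 202  19  16 233] [19.1 15.7] [391.7 309.9  27. ]
top S [248 182  12  12 114] [11.2 12.7] [467.6 -58.7  20. ]
top pad 171241 [253.9 180.9] [489.4 -59.6  19. ]
top pad 171241 [253.9 180.9] [489.4 -59.6  19. ]
top pad 171241 [253.9 180.9] [489.4 -59.6  19. ]
top pad 171241 [253.9 180.9] [489.4 -59.6  19. ]
side XL [ 234  191   25   58 1017] [24.9 39.1] [463.5  23.2  44. ]
side L [244 258  23  34 629] [23.1 34. ] [416.2 167.1  35. ]Traceback (most recent call last):
  File "<stdin>", line 15, in <module>
  File "h.py", line 9, in proj
    c=get_calibration(n);p=np.array(c["intrinsics"])@(np.array(c["R"])@X+np.array(c["t"]));return p[:2]/p[2]
ValueError: time passes only in moves, steps and waits
```

```bash
python3 - <<'E'
s=open("h.py").read()
s=s.replace("def ray","import functools\nget_calibration=functools.lru_cache(get_calibration)\ndef ray",1)
open("h.py","w").write(s)
E
python3 - <<'E'
from h import *
S={"side":dict(L=(255,275),M=(255,337),S=(250,199))}
H=dict(XL=88,L=70,M=54,S=40);D=dict(XL=62,L=53,M=44,S=35)
for n in ("side","top"):
    img=cv2.imread(f"pics/{n}0.png");m=steel(img).astype(np.uint8)
    for k,p in S.get(n,{}).items():
        st,c,lm=min(blobs(img,m,40,3000),key=lambda b:np.hypot(*(b[1]-p)))
        bc=(st[0]+(st[2]-1)/2,st[1]+(st[3]-1)/2)
        X=ray(n,bc,H[k]/2);a=np.linspace(0,6.283,60)
        for _ in range(4):
            P=np.array([proj(n,[X[0]+D[k]/2*np.cos(t),X[1]+D[k]/2*np.sin(t),z]) for t in a for z in(0,H[k])])
            X=ray(n,proj(n,X)+np.array(bc)-(P.min(0)+P.max(0))/2,H[k]/2)
        print(n,k,st,(P.max(0)-P.min(0)).round(1),X.round(1))
    r=img[...,2].astype(int)
    x0,y0,x1,y1=dict(top=(165,110,305,175),side=(140,150,240,285))[n]
    roi=np.zeros(r.shape,bool);roi[y0:y1,x0:x1]=1
    dark=(r<120)&roi
    big=max(blobs(img,dark,100,9e9),key=lambda b:b[0][4])[2]
    hull=cv2.convexHull(np.argwhere(big)[:,::-1].astype(np.int32))
    hm=np.zeros(r.shape,np.uint8);cv2.fillConvexPoly(hm,hull,1)
    light=cv2.morphologyEx(((hm>0)&~big).astype(np.uint8),cv2.MORPH_OPEN,np.ones((5,5)))
    for st,c,lm in blobs(img,light,150,3000):
        h=cv2.convexHull(np.argwhere(lm)[:,::-1].astype(np.int32));(u,v),ax,_=cv2.fitEllipse(h)
        print(n,"pad",st[4],np.round((u,v,*ax),1),ray(n,(u,v),19).round(1))
    vis=img.copy();vis[light>0,2]=255;vis[m>0,0]=255
    cv2.imwrite(f"pics/c{n}.png",cv2.resize(vis[100:240,100:360],None,fx=3,fy=3) if n=="top" else cv2.resize(vis[130:360,100:300],None,fx=2.5,fy=2.5))
print(Ro.from_rotvec(state()["tcp_rot"]).as_matrix().round(4))
E
```

```text
side L [244 258  23  34 629] [23.1 34. ] [416.2 167.1  35. ]
side M [245 323  20  29 476] [21. 29.] [393.3 307.6  27. ]
side S [244 191  13  18 189] [12.9 18.8] [468.3 -60.7  20. ]
side pad 528 [209.2 172.   22.5  29.4] [ 603.  -139.8   19. ]
side pad 605 [197.4 196.6  24.9  31. ] [613.6 -45.9  19. ]
side pad 717 [184.2 223.7  27.1  33.3] [624.6  47.1  19. ]
side pad 844 [169.6 254.1  30.2  35.3] [635.3 140.5  19. ]
top pad 546 [192.2 135.4  26.   26.2] [633.9 140.8  19. ]
top pad 542 [221.2 139.1  25.9  26.3] [623.4  47.5  19. ]
top pad 534 [250.1 143.   25.9  26. ] [612.5 -45.7  19. ]
top pad 541 [279.  146.8  25.8  26.3] [ 601.5 -138.9   19. ]
[[-9.680e-01  2.511e-01 -3.000e-04]
 [ 2.511e-01  9.680e-01 -1.300e-03]
 [-0.000e+00 -1.300e-03 -1.000e+00]]
```

View pics/ctop.png

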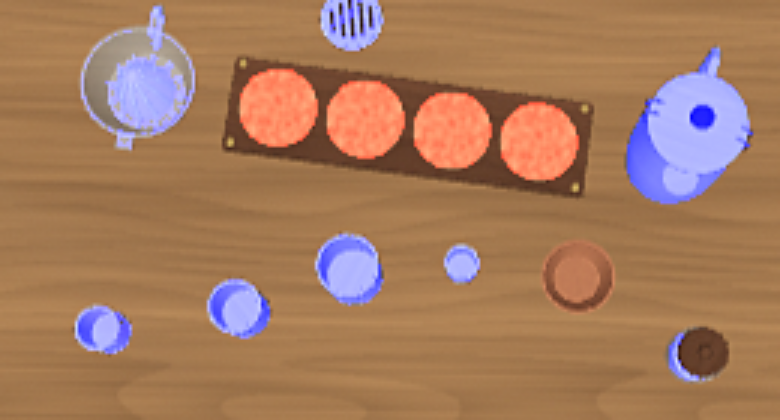

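XL, L, M and S are confirmed by size: about 22, 19, 16 and 12 px wide. The pads are masked cleanly, and the rightmost one is next to the steel pitcher. I'll start with XL.

```bash
python3 -m crank '[{"dp":[-0.854,-0.914,0.0],"twist":0,"gripper":1},{"dp":[-0.854,-0.914,0.0],"twist":0,"gripper":1},{"dp":[-0.854,-0.914,0.0],"twist":0,"gripper":1},{"dp":[-0.854,-0.914,0.0],"twist":0,"gripper":1},{"dp":[-0.854,-0.914,0.0],"twist":0,"gripper":1},{"dp":[-0.854,-0.914,0.0],"twist":0,"gripper":1},{"dp":[-0.854,-0.914,0.0],"twist":0,"gripper":1},{"dp":[-0.854,-0.914,0.0],"twist":0,"gripper":1}]' 30
python3 -c "
from h import *
print(shift([455.5,55,200]),state()['joint_positions'].round(2),state()['joint_velocities'].round(2))"
```

```text
time_s: 1.1
ee_pos: [396.1, 163.6, 231.3]
tcp_rot: [0.397, 3.116, 0.001]
wrist_force: [-0.2, 0.6, 0.5]
width: 0.997
gripper_force: 0.0
[-0.16950838 -0.18053894  0.06246385] [-0.86 -0.13  0.33  1.96  0.04  1.31  0.78] [ 0.47 -0.02  0.65 -0.01  0.09  0.    1.09]
```

```bash
python3 -m crank '[{"dp":[-0.169,-0.180,0.0],"twist":0,"gripper":1},{"dp":[-0.169,-0.180,0.0],"twist":0,"gripper":1},{"dp":[-0.169,-0.180,0.0],"twist":0,"gripper":1}]'
python3 -c "
from h import *
print(shift([455.5,55,35]))"
```

```text
time_s: 1.48
ee_pos: [456.0, 52.9, 231.3]
tcp_rot: [0.409, 3.114, -0.001]
wrist_force: [-0.4, 0.4, -0.5]
width: 1.002
gripper_force: 0.0
[0.00223074 0.00413714 0.39254595]
```

```bash
python3 -m crank '[{"dp":[0.002,0.004,0.1],"twist":0,"gripper":1},{"dp":[0.002,0.004,0.2],"twist":0,"gripper":1},{"dp":[0.002,0.004,0.28],"twist":0,"gripper":1},{"dp":[0.002,0.004,0.34],"twist":0,"gripper":1},{"dp":[0.002,0.004,0.39],"twist":0,"gripper":1},{"dp":[0.002,0.004,0.39],"twist":0,"gripper":1}]'
python3 -c "
from h import *
print(shift([455.5,55,35]))
cv2.imwrite('pics/s1.png',cv2.resize(capture('side')[100:350,130:430],None,fx=2,fy=2))"
```

```text
time_s: 2.22
ee_pos: [452.6, 59.7, 34.8]
tcp_rot: [-0.396, -3.113, 0.003]
wrist_force: [0.6, 0.4, 0.6]
width: 1.0
gripper_force: 0.0
[-0.00791545 -0.0076399  -0.00032747]
```

View pics/s1.png

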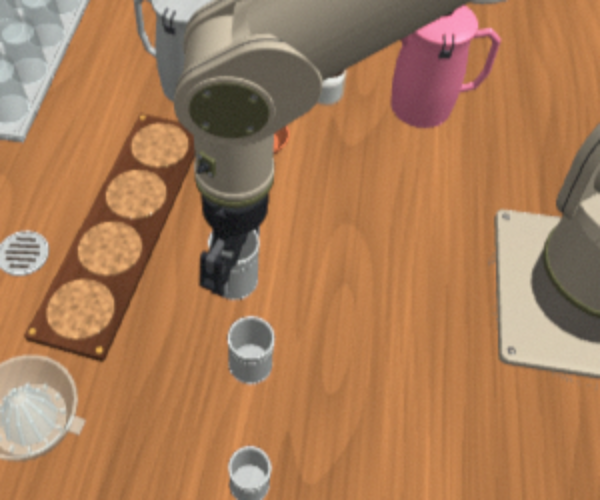

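The fingers straddle the XL cup, at about (235,265) in the crop. I'll make a small correction, then close.

```bash
python3 -m crank '[{"dp":[-0.008,-0.008,0],"twist":0,"gripper":1},{"dp":[-0.008,-0.008,0],"twist":0,"gripper":1},{"dp":[-0.008,-0.008,0],"twist":0,"gripper":0.5},{"dp":[-0.008,-0.008,0],"twist":0,"gripper":0.5},{"dp":[-0.008,-0.008,0],"twist":0,"gripper":0.5},{"dp":[-0.008,-0.008,0],"twist":0,"gripper":0.5},{"dp":[-0.008,-0.008,0],"twist":0,"gripper":0.5}]' 30
python3 -c "
from h import *
print(shift([602.2,-139.3,210]))"
```

```text
time_s: 3.15
ee_pos: [457.5, 54.8, 36.9]
tcp_rot: [0.397, 3.116, 0.001]
wrist_force: [-1.2, -1.1, 6.9]
width: 0.713
gripper_force: 31.4
[-0.37776135 -0.30283607 -0.34635274]
```

```bash
python3 -m crank '[{"dp":[0,0,-0.08],"twist":0,"gripper":0.5},{"dp":[0,0,-0.16],"twist":0,"gripper":0.5},{"dp":[-0.05,-0.04,-0.24],"twist":0,"gripper":0.5},{"dp":[-0.14,-0.11,-0.24],"twist":0,"gripper":0.5},{"dp":[-0.22,-0.18,-0.24],"twist":0,"gripper":0.5},{"dp":[-0.30,-0.24,-0.24],"twist":0,"gripper":0.5},{"dp":[-0.35,-0.28,-0.24],"twist":0,"gripper":0.5},{"dp":[-0.376,-0.30,-0.24],"twist":0,"gripper":0.5}]'
python3 -m crank '[{"dp":[0,0,0],"twist":0,"gripper":0.5},{"dp":[0,0,0],"twist":0,"gripper":0.5}]'
python3 -c "
from h import *
t=[602.2,-139.3,210]
for n in ('side','top'):cv2.imwrite(f'pics/{n}2.png',capture(n))
print(shift(t)); print(state()['ee_pos'],shift(t))"
```

```text
time_s: 4.15
ee_pos: [601.7, -139.3, 155.7]
tcp_rot: [-0.4, -3.115, 0.001]
wrist_force: [0.1, 1.2, -1.7]
width: 0.707
gripper_force: 34.5
time_s: 4.4
ee_pos: [601.1, -136.4, 156.2]
tcp_rot: [-0.396, -3.116, -0.001]
wrist_force: [0.7, -0.1, -2.4]
width: 0.71
gripper_force: 34.5
[-0.00326181 -0.00520554 -0.10726474]
[ 601.26919676 -136.31569936  156.37078118] [-0.00326181 -0.00520554 -0.10726474]
```

View pics/side2.png

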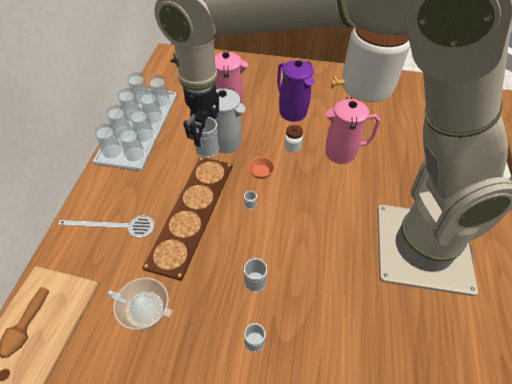

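The XL cup is held upright at (206,138), above the end pad. Lowering.

```bash
python3 -m crank '[{"dp":[-0.003,-0.005,0.07],"twist":0,"gripper":0.5},{"dp":[-0.003,-0.005,0.13],"twist":0,"gripper":0.5},{"dp":[-0.003,-0.005,0.17],"twist":0,"gripper":0.5},{"dp":[-0.003,-0.005,0.19],"twist":0,"gripper":0.5},{"dp":[-0.003,-0.005,0.196],"twist":0,"gripper":0.5},{"dp":[-0.003,-0.005,0.198],"twist":0,"gripper":0.5},{"dp":[-0.003,-0.005,0.198],"twist":0,"gripper":0.5}]'

```

```text
time_s: 5.38
ee_pos: [602.8, -140.6, 58.0]
tcp_rot: [0.397, 3.115, 0.0]
wrist_force: [-0.3, 0.3, -1.4]
width: 0.707
gripper_force: 34.5
```

```bash
python3 -m crank '[{"dp":[0,0,0.002],"twist":0,"gripper":0.5},{"dp":[0,0,0.004],"twist":0,"gripper":0.5},{"dp":[0,0,0.004],"twist":0,"gripper":0.5}]'

```

```text
time_s: 5.75
ee_pos: [602.6, -140.6, 56.0]
tcp_rot: [0.398, 3.116, 0.001]
wrist_force: [-1.7, 0.7, 4.9]
width: 0.709
gripper_force: 35.0
```

```bash
python3 -m crank '[{"dp":[0,0,0],"twist":0,"gripper":0.76},{"dp":[0,0,0],"twist":0,"gripper":0.8},{"dp":[0,0,0],"twist":0,"gripper":0.88},{"dp":[0,0,0],"twist":0,"gripper":0.9},{"dp":[0,0,-0.04],"twist":0,"gripper":0.9},{"dp":[0,0,-0.12],"twist":0,"gripper":0.9},{"dp":[0,0,-0.24],"twist":0,"gripper":0.9},{"dp":[0,0,-0.30],"twist":0,"gripper":1}]'
python3 -m crank '[{"dp":[0,0,0],"twist":0,"gripper":1}]'
python3 -c "
from h import *
cv2.imwrite('pics/side3.png',capture('side'))
print(shift([415.3,168.7,30]))"
```

```text
time_s: 6.75
ee_pos: [603.3, -141.4, 210.2]
tcp_rot: [0.398, 3.111, 0.0]
wrist_force: [0.9, 0.5, -0.7]
width: 1.0
gripper_force: 0.0
time_s: 6.88
ee_pos: [603.7, -141.3, 209.5]
tcp_rot: [0.397, 3.11, 0.001]
wrist_force: [0.3, 0.5, 0.2]
width: 0.999
gripper_force: 0.0
[0.51968237 0.50465941 0.35357343]
```

View pics/side3.png

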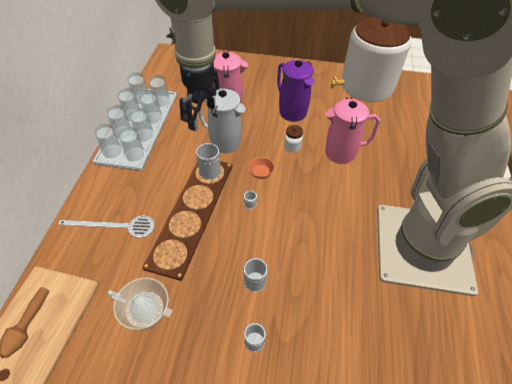

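XL stands on the end pad, at (208,161). Next is L.

```bash
python3 -m crank '[{"dp":[0.07,0.07,0],"twist":0,"gripper":1},{"dp":[0.15,0.15,0],"twist":0,"gripper":1},{"dp":[0.235,0.23,0],"twist":0,"gripper":1},{"dp":[0.32,0.31,0],"twist":0,"gripper":1},{"dp":[0.40,0.39,0],"twist":0,"gripper":1},{"dp":[0.47,0.46,0],"twist":0,"gripper":1},{"dp":[0.52,0.505,0],"twist":0,"gripper":1},{"dp":[0.52,0.505,0.05],"twist":0,"gripper":1}]'
python3 -m crank '[{"dp":[0,0,0.08],"twist":0,"gripper":1},{"dp":[0,0,0.12],"twist":0,"gripper":1},{"dp":[0,0,0.12],"twist":0,"gripper":1},{"dp":[0,0,0.12],"twist":0,"gripper":1}]'
python3 -c "
from h import *
print(shift([415.3,168.7,30]))"
```

```text
time_s: 7.92
ee_pos: [413.1, 171.8, 180.7]
tcp_rot: [0.39, 3.116, 0.003]
wrist_force: [0.4, -0.4, -0.3]
width: 1.0
gripper_force: 0.0
time_s: 8.43
ee_pos: [414.3, 169.2, 120.9]
tcp_rot: [0.398, 3.116, 0.001]
wrist_force: [-0.7, -0.1, 0.3]
width: 0.999
gripper_force: 0.0
[-0.00212542 -0.00055301  0.18188479]
```

```bash
python3 -m crank '[{"dp":[-0.002,0,0.08],"twist":0,"gripper":1},{"dp":[-0.002,0,0.15],"twist":0,"gripper":1},{"dp":[-0.002,0,0.182],"twist":0,"gripper":1},{"dp":[-0.002,0,0.182],"twist":0,"gripper":1},{"dp":[-0.002,0,0.182],"twist":0,"gripper":0.4},{"dp":[-0.002,0,0.182],"twist":0,"gripper":0.4},{"dp":[-0.002,0,0.182],"twist":0,"gripper":0.4},{"dp":[-0.002,0,0.182],"twist":0,"gripper":0.4}]' 30
python3 -m crank '[{"dp":[0,0,0],"twist":0,"gripper":0.4},{"dp":[0,0,0],"twist":0,"gripper":0.4}]'
python3 -c "
from h import *
print(shift([613,-45.8,30]))"
```

```text
time_s: 9.43
ee_pos: [415.8, 169.4, 30.6]
tcp_rot: [0.398, 3.115, 0.003]
wrist_force: [-2.4, -0.9, 8.2]
width: 0.626
gripper_force: 30.0
time_s: 9.68
ee_pos: [415.8, 169.4, 30.6]
tcp_rot: [0.398, 3.115, 0.003]
wrist_force: [-3.2, -0.7, 9.2]
width: 0.624
gripper_force: 30.0
[-0.48988029 -0.3174982   0.00112966]
```

```bash
python3 -m crank '[{"dp":[0,0,-0.08],"twist":0,"gripper":0.4},{"dp":[0,0,-0.16],"twist":0,"gripper":0.4},{"dp":[-0.06,-0.04,-0.24],"twist":0,"gripper":0.4},{"dp":[-0.16,-0.10,-0.26],"twist":0,"gripper":0.4},{"dp":[-0.26,-0.17,-0.26],"twist":0,"gripper":0.4},{"dp":[-0.36,-0.235,-0.26],"twist":0,"gripper":0.4},{"dp":[-0.45,-0.29,-0.26],"twist":0,"gripper":0.4},{"dp":[-0.49,-0.317,-0.26],"twist":0,"gripper":0.4}]'
python3 -m crank '[{"dp":[0,0,0],"twist":0,"gripper":0.4},{"dp":[0,0,0.04],"twist":0,"gripper":0.4},{"dp":[0,0,0.08],"twist":0,"gripper":0.4},{"dp":[0,0,0.08],"twist":0,"gripper":0.4},{"dp":[0,0,0.08],"twist":0,"gripper":0.4}]'
python3 -c "
from h import *
print(shift([613,-45.8,49.5]))"
```

```text
time_s: 10.68
ee_pos: [613.6, -48.9, 159.6]
tcp_rot: [0.401, 3.115, -0.002]
wrist_force: [-0.4, 0.2, -1.6]
width: 0.623
gripper_force: 32.5
time_s: 11.3
ee_pos: [612.3, -45.7, 119.4]
tcp_rot: [-0.397, -3.116, -0.0]
wrist_force: [-0.1, -0.2, -0.8]
width: 0.623
gripper_force: 32.5
[-0.00131752  0.00021495  0.13976826]
```

```bash
python3 -m crank '[{"dp":[-0.001,0,0.06],"twist":0,"gripper":0.4},{"dp":[-0.001,0,0.11],"twist":0,"gripper":0.4},{"dp":[-0.001,0,0.13],"twist":0,"gripper":0.4},{"dp":[-0.001,0,0.136],"twist":0,"gripper":0.4},{"dp":[-0.001,0,0.138],"twist":0,"gripper":0.4},{"dp":[-0.001,0,0.140],"twist":0,"gripper":0.4},{"dp":[-0.001,0,0.140],"twist":0,"gripper":0.4}]'
```

```text
time_s: 12.18
ee_pos: [613.3, -46.2, 49.8]
tcp_rot: [0.397, 3.115, 0.001]
wrist_force: [-0.4, 0.3, 0.2]
width: 0.62
gripper_force: 32.6
```

```bash
python3 -m crank '[{"dp":[0,0,0.002],"twist":0,"gripper":0.4},{"dp":[0,0,0.003],"twist":0,"gripper":0.4},{"dp":[0,0,0.003],"twist":0,"gripper":0.4}]'
```

```text
time_s: 12.55
ee_pos: [613.4, -46.2, 49.7]
tcp_rot: [0.398, 3.115, 0.002]
wrist_force: [-7.1, 1.0, 16.7]
width: 0.626
gripper_force: 33.8
```

Contact. Releasing and going to M.

```bash
python3 -m crank '[{"dp":[0,0,-0.002],"twist":0,"gripper":0.4},{"dp":[0,0,-0.002],"twist":0,"gripper":0.66},{"dp":[0,0,-0.002],"twist":0,"gripper":0.74},{"dp":[0,0,-0.002],"twist":0,"gripper":0.8},{"dp":[0,0,-0.002],"twist":0,"gripper":0.8},{"dp":[0,0,-0.08],"twist":0,"gripper":0.8},{"dp":[0,0,-0.18],"twist":0,"gripper":0.8},{"dp":[0,0,-0.26],"twist":0,"gripper":0.8}]'
python3 -m crank '[{"dp":[0,0,0],"twist":0,"gripper":1},{"dp":[0,0,0],"twist":0,"gripper":1}]'
python3 -c "
from h import *
print(shift([392.5,308.8,20]))"
```

```text
time_s: 13.55
ee_pos: [613.0, -46.5, 179.7]
tcp_rot: [0.398, 3.115, 0.0]
wrist_force: [0.3, -0.1, -0.7]
width: 0.8
gripper_force: 0.0
time_s: 13.8
ee_pos: [612.5, -46.0, 177.0]
tcp_rot: [-0.397, -3.115, -0.0]
wrist_force: [0.2, -0.8, -1.2]
width: 1.002
gripper_force: 0.0
[0.60370846 0.57653893 0.3145938 ]
```

```bash
python3 -m crank '[{"dp":[0.07,0.067,0],"twist":0,"gripper":1},{"dp":[0.15,0.143,0],"twist":0,"gripper":1},{"dp":[0.235,0.224,0],"twist":0,"gripper":1},{"dp":[0.32,0.306,0],"twist":0,"gripper":1},{"dp":[0.40,0.382,0],"twist":0,"gripper":1},{"dp":[0.48,0.458,0],"twist":0,"gripper":1},{"dp":[0.56,0.535,0],"twist":0,"gripper":1},{"dp":[0.604,0.577,0],"twist":0,"gripper":1}]'
python3 -m crank '[{"dp":[0,0,0.05],"twist":0,"gripper":1},{"dp":[0,0,0.12],"twist":0,"gripper":1},{"dp":[0,0,0.12],"twist":0,"gripper":1},{"dp":[0,0,0.12],"twist":0,"gripper":1}]'
python3 -c "
from h import *
print(shift([392.5,308.8,20]))"
```

```text
time_s: 14.8
ee_pos: [390.3, 311.0, 176.4]
tcp_rot: [-0.392, -3.115, 0.003]
wrist_force: [0.8, 0.4, -0.4]
width: 1.003
gripper_force: 0.0
time_s: 15.3
ee_pos: [393.2, 308.9, 118.3]
tcp_rot: [0.398, 3.116, -0.0]
wrist_force: [0.9, -0.2, 0.7]
width: 0.997
gripper_force: 0.0
[ 0.00129481 -0.00040646  0.19658323]
```

```bash
python3 -m crank '[{"dp":[0.001,0,0.08],"twist":0,"gripper":1},{"dp":[0.001,0,0.15],"twist":0,"gripper":1},{"dp":[0.001,0,0.19],"twist":0,"gripper":1},{"dp":[0.001,0,0.196],"twist":0,"gripper":1},{"dp":[0.001,0,0.196],"twist":0,"gripper":0.3},{"dp":[0.001,0,0.196],"twist":0,"gripper":0.3},{"dp":[0.001,0,0.196],"twist":0,"gripper":0.3},{"dp":[0.001,0,0.196],"twist":0,"gripper":0.3}]' 30
python3 -m crank '[{"dp":[0,0,0],"twist":0,"gripper":0.3},{"dp":[0,0,0],"twist":0,"gripper":0.3}]'
python3 -c "
from h import *
print(shift([624,47.3,20]))"
```

```text
time_s: 16.3
ee_pos: [393.1, 309.7, 21.1]
tcp_rot: [0.397, 3.116, 0.003]
wrist_force: [-1.1, -0.4, 7.8]
width: 0.506
gripper_force: 29.8
time_s: 16.55
ee_pos: [393.1, 309.7, 21.1]
tcp_rot: [0.397, 3.116, 0.003]
wrist_force: [-1.8, -0.7, 8.6]
width: 0.506
gripper_force: 29.8
[-0.57879683 -0.39208574  0.00175602]
```

```bash
python3 -m crank '[{"dp":[0,0,-0.08],"twist":0,"gripper":0.3},{"dp":[0,0,-0.16],"twist":0,"gripper":0.3},{"dp":[-0.07,-0.047,-0.24],"twist":0,"gripper":0.3},{"dp":[-0.17,-0.115,-0.26],"twist":0,"gripper":0.3},{"dp":[-0.27,-0.183,-0.26],"twist":0,"gripper":0.3},{"dp":[-0.37,-0.25,-0.26],"twist":0,"gripper":0.3},{"dp":[-0.47,-0.318,-0.26],"twist":0,"gripper":0.3},{"dp":[-0.55,-0.372,-0.26],"twist":0,"gripper":0.3}]'
python3 -c "
from h import *
print(shift([624,47.3,158]))"
python3 -m crank '[{"dp":[-0.029,-0.020,0],"twist":0,"gripper":0.3},{"dp":[-0.029,-0.020,0.04],"twist":0,"gripper":0.3},{"dp":[-0.029,-0.020,0.1],"twist":0,"gripper":0.3},{"dp":[-0.029,-0.020,0.1],"twist":0,"gripper":0.3},{"dp":[-0.029,-0.020,0.1],"twist":0,"gripper":0.3}]'
python3 -c "
from h import *
print(shift([624,47.3,40]))"
```

```text
time_s: 17.55
ee_pos: [613.3, 57.8, 150.4]
tcp_rot: [0.399, 3.115, 0.0]
wrist_force: [-0.4, 0.9, -0.8]
width: 0.5
gripper_force: 31.2
[-0.02593059 -0.01493079 -0.01511526]
time_s: 18.18
ee_pos: [623.3, 47.9, 100.3]
tcp_rot: [0.395, 3.117, 0.001]
wrist_force: [0.4, -0.6, -0.5]
width: 0.503
gripper_force: 31.1
[-0.00161275 -0.00087328  0.12061103]
```

```bash
python3 -m crank '[{"dp":[-0.0015,-0.001,0.06],"twist":0,"gripper":0.3},{"dp":[-0.0015,-0.001,0.1],"twist":0,"gripper":0.3},{"dp":[-0.0015,-0.001,0.114],"twist":0,"gripper":0.3},{"dp":[-0.0015,-0.001,0.118],"twist":0,"gripper":0.3},{"dp":[-0.0015,-0.001,0.120],"twist":0,"gripper":0.3},{"dp":[-0.0015,-0.001,0.121],"twist":0,"gripper":0.3},{"dp":[-0.0015,-0.001,0.121],"twist":0,"gripper":0.3}]'
```

```text
time_s: 19.05
ee_pos: [624.6, 46.0, 40.2]
tcp_rot: [0.398, 3.115, 0.001]
wrist_force: [-2.4, -0.7, 6.0]
width: 0.502
gripper_force: 31.6
```

```bash
python3 -m crank '[{"dp":[0,0,0],"twist":0,"gripper":0.54},{"dp":[0,0,0],"twist":0,"gripper":0.62},{"dp":[0,0,0],"twist":0,"gripper":0.7},{"dp":[0,0,0],"twist":0,"gripper":0.7},{"dp":[0,0,-0.06],"twist":0,"gripper":0.7},{"dp":[0,0,-0.16],"twist":0,"gripper":0.7},{"dp":[0,0,-0.26],"twist":0,"gripper":0.7},{"dp":[0,0,-0.28],"twist":0,"gripper":1}]'
python3 -m crank '[{"dp":[0,0,0],"twist":0,"gripper":1},{"dp":[0,0,0],"twist":0,"gripper":1}]'
python3 -c "
from h import *
print(shift([468,-59.7,11]))"
```

```text
time_s: 20.05
ee_pos: [625.8, 45.7, 183.0]
tcp_rot: [0.397, 3.111, 0.003]
wrist_force: [0.2, -0.2, 0.2]
width: 0.885
gripper_force: 0.0
time_s: 20.3
ee_pos: [623.3, 46.1, 177.6]
tcp_rot: [-0.397, -3.114, 0.001]
wrist_force: [0.4, 0.0, -0.0]
width: 0.999
gripper_force: 0.0
[ 0.24688128 -0.28240089  0.33409046]
```

```bash
python3 -m crank '[{"dp":[0.06,-0.068,0],"twist":0,"gripper":1},{"dp":[0.13,-0.148,0],"twist":0,"gripper":1},{"dp":[0.20,-0.228,0],"twist":0,"gripper":1},{"dp":[0.247,-0.282,0],"twist":0,"gripper":1},{"dp":[0.247,-0.282,0.06],"twist":0,"gripper":1},{"dp":[0.247,-0.282,0.12],"twist":0,"gripper":1},{"dp":[0.247,-0.282,0.12],"twist":0,"gripper":1},{"dp":[0.247,-0.282,0.12],"twist":0,"gripper":1}]'
python3 -c "
from h import *
print(shift([468,-59.7,11]))"
```

```text
time_s: 21.3
ee_pos: [469.3, -59.7, 119.7]
tcp_rot: [-0.398, -3.116, 0.001]
wrist_force: [0.4, 0.3, -0.1]
width: 1.002
gripper_force: 0.0
[ 0.00250545 -0.00059416  0.21742887]
```

```bash
python3 -m crank '[{"dp":[0.002,0,0.08],"twist":0,"gripper":1},{"dp":[0.002,0,0.16],"twist":0,"gripper":1},{"dp":[0.002,0,0.20],"twist":0,"gripper":1},{"dp":[0.002,0,0.214],"twist":0,"gripper":1},{"dp":[0.002,0,0.216],"twist":0,"gripper":0.2},{"dp":[0.002,0,0.216],"twist":0,"gripper":0.2},{"dp":[0.002,0,0.216],"twist":0,"gripper":0.2},{"dp":[0.002,0,0.216],"twist":0,"gripper":0.2}]' 30
python3 -m crank '[{"dp":[0,0,0],"twist":0,"gripper":0.2},{"dp":[0,0,0],"twist":0,"gripper":0.2}]'
python3 -c "
from h import *
print(shift([634.6,140.7,11]))"
```

```text
time_s: 22.3
ee_pos: [468.9, -59.2, 12.3]
tcp_rot: [0.398, 3.115, 0.001]
wrist_force: [-1.9, 0.3, 7.2]
width: 0.404
gripper_force: 29.2
time_s: 22.55
ee_pos: [468.9, -59.2, 12.3]
tcp_rot: [0.398, 3.115, 0.002]
wrist_force: [-2.5, 0.1, 6.5]
width: 0.408
gripper_force: 29.2
[-0.22034153  0.47012329  0.00332067]
```

```bash
python3 -m crank '[{"dp":[0,0,-0.08],"twist":0,"gripper":0.2},{"dp":[0,0,-0.16],"twist":0,"gripper":0.2},{"dp":[-0.02,0.05,-0.26],"twist":0,"gripper":0.2},{"dp":[-0.07,0.15,-0.28],"twist":0,"gripper":0.2},{"dp":[-0.117,0.25,-0.28],"twist":0,"gripper":0.2},{"dp":[-0.164,0.35,-0.28],"twist":0,"gripper":0.2},{"dp":[-0.206,0.44,-0.28],"twist":0,"gripper":0.2},{"dp":[-0.22,0.47,-0.28],"twist":0,"gripper":0.2}]'
python3 -m crank '[{"dp":[0,0,0.04],"twist":0,"gripper":0.2},{"dp":[0,0,0.1],"twist":0,"gripper":0.2},{"dp":[0,0,0.1],"twist":0,"gripper":0.2},{"dp":[0,0,0.1],"twist":0,"gripper":0.2}]'
python3 -c "
from h import *
print(shift([634.6,140.7,31]))"
```

```text
time_s: 23.55
ee_pos: [634.5, 144.2, 150.9]
tcp_rot: [-0.392, -3.117, -0.0]
wrist_force: [-0.4, -0.4, -0.9]
width: 0.41
gripper_force: 30.4
time_s: 24.05
ee_pos: [633.7, 139.8, 102.1]
tcp_rot: [0.399, 3.116, 0.0]
wrist_force: [0.3, 0.3, -0.6]
width: 0.404
gripper_force: 30.4
[-0.00122656  0.00205667  0.14215816]
```

```bash
python3 -m crank '[{"dp":[-0.001,0.002,0.06],"twist":0,"gripper":0.2},{"dp":[-0.001,0.002,0.11],"twist":0,"gripper":0.2},{"dp":[-0.001,0.002,0.134],"twist":0,"gripper":0.2},{"dp":[-0.001,0.002,0.138],"twist":0,"gripper":0.2},{"dp":[-0.001,0.002,0.141],"twist":0,"gripper":0.2},{"dp":[-0.001,0.002,0.142],"twist":0,"gripper":0.2},{"dp":[-0.001,0.002,0.142],"twist":0,"gripper":0.2}]'
```

```text
time_s: 24.92
ee_pos: [635.1, 141.5, 31.4]
tcp_rot: [0.397, 3.115, 0.001]
wrist_force: [-1.5, -0.7, 6.4]
width: 0.405
gripper_force: 30.9
```

Contact. I'll release, lift, and move aside toward the robot to clear the view.

```bash
python3 -m crank '[{"dp":[0,0,0],"twist":0,"gripper":0.44},{"dp":[0,0,0],"twist":0,"gripper":0.52},{"dp":[0,0,0],"twist":0,"gripper":0.6},{"dp":[0,0,0],"twist":0,"gripper":0.6},{"dp":[0,0,-0.06],"twist":0,"gripper":0.6},{"dp":[0,0,-0.16],"twist":0,"gripper":0.6},{"dp":[0,0,-0.28],"twist":0,"gripper":0.6},{"dp":[0,0,-0.36],"twist":0,"gripper":0.6}]'
python3 -m crank '[{"dp":[0.1,0.04,0],"twist":0,"gripper":0.6},{"dp":[0.2,0.12,0],"twist":0,"gripper":0.6},{"dp":[0.3,0.2,0],"twist":0,"gripper":0.6},{"dp":[0.4,0.3,0],"twist":0,"gripper":0.6},{"dp":[0.45,0.4,0],"twist":0,"gripper":0.6},{"dp":[0.45,0.5,0],"twist":0,"gripper":0.6},{"dp":[0.45,0.55,0],"twist":0,"gripper":0.6},{"dp":[0.45,0.55,0],"twist":0,"gripper":0.6}]'
python3 - <<'E'
from h import *
im={n:capture(n) for n in('top','side')}
for n in im: cv2.imwrite(f'pics/{n}f.png',im[n])
cv2.imwrite('pics/sf.png',cv2.resize(im['side'][80:330,90:290],None,fx=2.4,fy=2.4))
H=dict(XL=88,L=70,M=54,S=40);D=dict(XL=62,L=53,M=44,S=35)
T=dict(XL=(602.2,-139.3),L=(613,-45.8),M=(624,47.3),S=(634.6,140.7))
a=np.linspace(0,6.283,60)
for n in im:
    img=im[n];m=steel(img).astype(np.uint8)
    for k in T:
        p=proj(n,np.array([*T[k],19+H[k]/2]))
        st,c,lm=min(blobs(img,m,40,3000),key=lambda b:np.hypot(*(b[1]-p)))
        bc=(st[0]+(st[2]-1)/2,st[1]+(st[3]-1)/2);zc=19+H[k]/2
        X=ray(n,bc,zc)
        for _ in range(4):
            P=np.array([proj(n,[X[0]+D[k]/2*np.cos(t),X[1]+D[k]/2*np.sin(t),z]) for t in a for z in(19,19+H[k])])
            X=ray(n,proj(n,X)+np.array(bc)-(P.min(0)+P.max(0))/2,zc)
        print(n,k,st,(P.max(0)-P.min(0)).round(1),(X[:2]-T[k]).round(1))
E
```

```text
time_s: 25.92
ee_pos: [635.0, 141.3, 213.3]
tcp_rot: [0.398, 3.114, 0.002]
wrist_force: [0.4, 1.6, 0.3]
width: 0.601
gripper_force: 0.0
time_s: 26.92
ee_pos: [485.0, 465.8, 209.3]
tcp_rot: [-0.394, -3.116, 0.002]
wrist_force: [-0.0, -0.5, 0.0]
width: 0.598
gripper_force: 0.0
top XL [270 131  22  26 451] [21.8 26.2] [-1.8 -0.2]
top L [242 129  17  23 320] [17.4 22.1] [-0.5  0.3]
top M [213 128  16  18 214] [15.2 18. ] [ 0.4 -0. ]
top S [185 127  12  14 136] [12.9 14.1] [-0.2  2.4]
side XL [140 220  27  11  69] [32.2 40.5] [ 82.  231.2]
side L [140 220  27  11  69] [26.8 33.1] [ 75.4 132.1]
side M [140 220  27  11  69] [21.7 26.3] [68.1 34. ]
side S [140 220  27  11  69] [16.9 20.1] [ 60.6 -63.6]
```

View pics/sf.png

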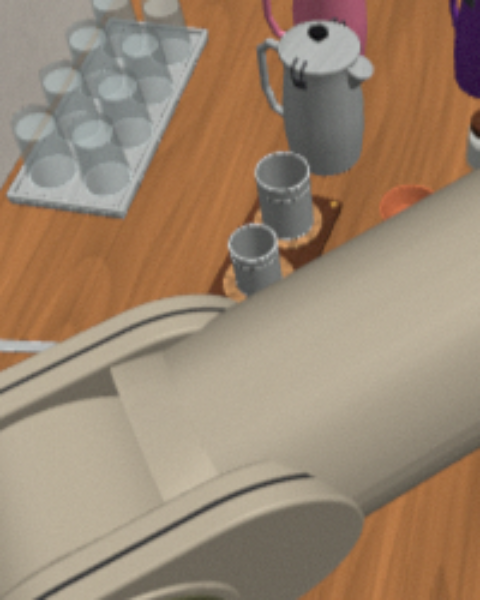

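View pics/topf.png

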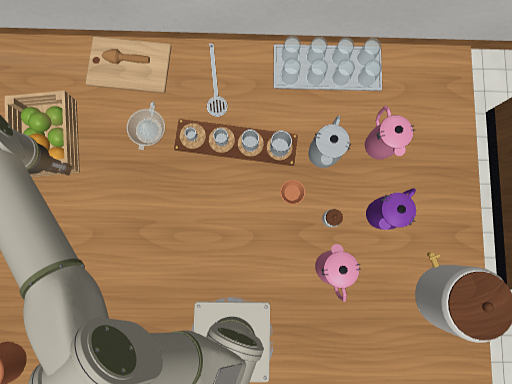

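The top view shows the four cups upright and centred on their pads within about 2.5 mm: S (191,134), M (221,137), L (250,140), XL (281,144). The pitcher at (330,145) and juicer at (146,128) have not moved. The side view is partly blocked by the arm, but it shows XL and L standing upright. The arm touches nothing, so I'm handing in.

```bash
python3 -c "
from plant import *
print(close_job())"
```

```text
the job is handed in; nothing more can be done
None
```

The four measures stand upright on the cork pads, largest by the pitcher down to smallest by the juicer, each within about 2.5 mm of its pad's centre; the pitcher and juicer show no shift, and the job is handed in at about 27 s.

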